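Level the draining board with its foot screw

ROBOT

A 6-joint arm with a two-finger parallel gripper is mounted at the origin on the work surface. World frame = base frame: x ahead of the robot, y to its left, z up, the work surface at z = 0. Lengths are in mm, angles in rad, forces in N, time in s.
With the tool pointing down it reaches from about 350 to 975 mm from the base axis. Payload 7.1 kg.
Tool frame: the origin (TCP) lies midway between the tips of the shut fingers; the grasp point (between the pads) lies 19 mm behind it (ctrl.grip_depth is the distance from the TCP to the grasp point, in mm); z points along the fingers, y is the line along which they close (so a half turn about z gives the same grasp; the last joint's range is limited). The gripper opens to 88 mm and grips with 3 to 60 N. Pads are 20 mm wide; open, the fingers measure 115 mm over their backs; the gripper's body (75 mm by 178 mm) begins 61 mm behind the grasp point.
Start: joints at [1.13, 0.423, 1.63, -0, 1.089, -0.019], TCP at [255.845, 570.218, 222.675] pointing down, gripper open.
Joint ranges: [-3, 3], [-0.9, 2.11], [0.09, 2.58], [-1.31, 4.45], [0.11, 2.69], [-2.54, 2.54]. Speed limits (rad/s): [2.39, 2.39, 3.01, 3.14, 3.14, 3.14].

INTERFACE

Orientations are given as a rotation vector (axis times angle).
In Python, from workcell import get_obs, vision, ctrl gives the robot as it stands.
- The arm moves only by the tool step_arm, never from a script. Its argument "plan" is a list of rows, each a list of 7 numbers: the opening, from -1 (shut) to 1 (fully open), then the shift along the tool's x, y, z as a fraction of full scale, then the turn, a rotation vector about the tool's x, y, z as a fraction of full scale. In form: [[fingers, dx, dy, dz, wx, wy, wz], ...]. A call has 1 to 20 rows; each row shifts and turns the commanded pose from where the row before left it, along the tool's axes as they then stand; what a row does not reach is not made up. Full scale, the value 1, is 50 mm for a shift and 0.12 rad for a turn. A row lasts 1/8 s, in which the tool goes at most 62.5 mm and 10.7 degrees, less where a joint would pass 70% of its speed; a pose out of reach is approached as far as the arm can. A call with a number of a shift or a turn outside -1 to 1 is refused whole. A call with a gripper value outside its range is refused whole. The fingers move at their own pace and stop on an object; the grip force is fixed at half the most. Time passes only in rows, so rows that do not move let the fingers close. It gives the time, the measured TCP pose, the force, the opening and the grip force at its end, in the units of the state.
- get_obs(): the state, without advancing time (a new reading comes with each control period).
- vision.get_image(name): name is "scene" or "top"; returns a dict with "pixels" (420x560x3 uint8, red, green, blue), "depth" (420x560 float32, mm along the optical axis (not along the pixel's ray), 0 where there is no reading), "fx", "fy", "cx", "cy" (pixels), "k1" (the pictures are not rectified: a ray, as slopes to the right and down, at radius r is drawn at 1 + k1 r^2 times it, then the intrinsics apply), "T" (4x4, takes a point from camera to world coordinates). Camera axes: x right, y down, z forward; pixel columns grow to the right and rows downward; lengths in mm; the calibration is good to about 2 mm. A picture is of the moment at which its call begins.
- ctrl.close_job(): hands the job in; it is judged then, once.
The state is a dict: "t": time; "qpos": joint angles; "qvel": joint speeds; "joint_torque": joint torques, N m; "ee_pos": TCP position; "orientation": TCP orientation; "ft_force": force on the tool from outside, world axes, zero at the start; "moment": the same for the moment, N m; "width": finger opening in mm; "grasp_force": force on a finger pad.
Only numpy, scipy, OpenCV 4.12 (cv2) and the standard library are available. Lean on these libraries where they do the work, as an engineer would, in place of code of your own. Each camera call takes 0.05 s, during which the arm holds its last target. There are 200 camera calls.

TASK

Stand the spirit level on the draining board, lying parallel to the board's long side, and let go of it. Then grip the bar of the foot screw at the board's corner, press the board down until it is fully home on its foot, and turn the screw until the bubble rests between the two lines of the vial. Finish while still gripping the screw and pressing the board home with the bubble centred, and leave the colander, cups, egg cup and mortar where they are.

Things in the scene. Friction and masses are not known exactly. Their poses are not given: they have to be found in the camera images.
- level: Aluminium spirit level, a bar 220 long (x), 24 wide (y), 44 tall (z), 0.25 kg, on the worktop right of the board, vial on top. Origin: centre of its underside. The middle 108 of its length is 26 tall with a clear vial (18 thick, axis along x, 35 up) over it; the vial does not collide, so fingers may close on the bar at mid length. Either way round on the board will do.
- bubble (a joint): Place of the white bubble (20 long) along the level's x from the vial's middle, m, -0.036 to 0.036; 0 is centred. The two dark lines are 32 mm apart: the bubble is between them within +-0.006. It runs to the higher end, 0.9 m per rad of slope of the level's x (positive: +x end higher), and settles in about 2 s.
- board_mid (a point): Middle of the flat top of the draining board: 320 (x, away from the robot) by 440 (y, long side), 6 thick, some 40 above the worktop, z normal to it. Rims 12 high on all sides but the far one (+x), where a brush is clipped. It always falls 0.02 rad toward +x (sink). It hinges about its x at y = +205. Room for the level: centre near (42, -75), beyond the screw.
- screw_grip (a point): Head of the foot screw: a black upright bar 50 long (this x), 14 thick (y), 28 tall, on a grey disc 60 across whose top is 13 above the board; in the board's near right corner, at (-70, -170) from board_mid. This point: on the screw axis, 36 above the board, 5 below the bar's top. Turns with the screw.
- screw (a joint): Turn of the foot screw, rad, positive clockwise from above, -1.5 to 1.5. Clockwise raises the board's -y end: 0.02 rad of slope (7.5 mm at the screw) per rad. Starts between -1.25 and -0.5 with the -y end too low when pressed. About 0.2 N m of friction holds it wherever it is left, pressed or not.
- seat (a joint): How far the board is pressed down, rad about its hinge: 0 left alone (a springy seal lifts it), 0.016 (6 mm at the screw) home on a hard stop. Pressed at the screw it starts at about 3 N and is home at about 9 N; 12 to 25 N keep it there. Let go, it springs back and the bubble shifts 14 mm toward the -y end, so the bubble tells the truth only while pressed.
- colander: Stainless colander, 144 across the rim, 72 tall, two side handles; on the board, far left. Origin under its centre.
- cups: Two nested purple plastic cups, 69 across, 104 tall; on the board, near left. Origin under the centre.
- egg_cup: White ceramic egg cup, 50 across, 57 tall; on the board near its near edge. Origin under the centre.
- mortar: Short wooden mortar, 84 across, 70 tall; on the worktop beyond the level. Origin under the centre.
Things that resemble listed ones, but are neither listed nor needed, are in the scene too. What is meant by the level is not red, and is the larger of those in its own colour.

How it is judged:
By the outcome, as a careful person would: the job done as asked, in the order asked, and still so for the second after the job is handed in, while the arm keeps its last pose, push and grip.
It also fails if it takes over 64 s, if anything falls off the work surface, if the arm or the gripper's body presses on something with over 40 N, if the wrist force passes 120 N, or if a joint passes its speed limit or range.

## Working session

There is one attempt and no reset: what is moved stays moved. The work goes in short steps, Python scripts to look and compute and a tool call to move; the robot and the scene stay as the last step left them, time stands still between calls to the robot, and variables do not carry over. Pictures are saved under pics/ and viewed, at most 10 in all, crops included, and the job is handed in when it is done.

Besides the shell and the picture viewer there is one more tool, called after "Call:" as a command line: name --pt "numbers of a row" for each row, then --argument value for the rest. step_arm: Moves the arm, as the interface text tells. Its arguments: {"type":"object","properties":{"plan":{"type":"array","items":{"type":"array","items":{"type":"number","minimum":-1,"maximum":1}}}},"required":["plan"]}

```bash
mkdir -p pics; cat > h.py <<'E'
import numpy as np, cv2
from workcell import get_obs, vision, ctrl
def ray(im,u,v):
    K=np.array([[im['fx'],0,im['cx']],[0,im['fy'],im['cy']],[0,0,1.]])
    p=cv2.undistortPoints(np.array([[[u,v]]],float),K,np.array([im['k1'],0,0,0,0.]))[0,0]
    return np.array([p[0],p[1],1.])
def onplane(im,u,v,z):
    T=np.array(im['T']);d=T[:3,:3]@ray(im,u,v);o=T[:3,3]
    return o+d*(z-o[2])/d[2]
def bydepth(im,u,v):
    T=np.array(im['T']);z=im['depth'][int(round(v)),int(round(u))]
    return T[:3,:3]@(ray(im,u,v)*z)+T[:3,3]
def save(im,name,crop=None,s=1):
    p=im['pixels']
    if crop: a,b,c,d=crop; p=p[b:d,a:c]
    cv2.imwrite('pics/'+name,cv2.resize(cv2.cvtColor(p,cv2.COLOR_RGB2BGR),None,fx=s,fy=s,interpolation=cv2.INTER_CUBIC))
E
python3 - <<'E'
from h import *
for n in('scene','top'):
    im=vision.get_image(n);save(im,n+'1.png',s=1.4);print(n,np.array(im['T']).round(2).tolist(),im['fx'],im['k1'])
    np.save(n+'.npy',im,allow_pickle=True)
print(get_obs())
E
```

```text
scene [[-0.54, 0.65, -0.53, 1236.81], [0.84, 0.42, -0.35, 472.78], [-0.01, -0.63, -0.78, 1237.53], [0.0, 0.0, 0.0, 1.0]] 541.6537236343694 -0.1843712614336375
top [[0.03, -0.97, 0.22, 214.67], [-1.0, -0.04, -0.0, -30.7], [0.01, -0.22, -0.98, 1213.26], [0.0, 0.0, 0.0, 1.0]] 408.12327457243117 -0.09752343316299668
{'t': 0.1, 'qpos': array([ 1.12996658e+00,  4.23768942e-01,  1.63061855e+00, -2.29156319e-05,
        1.08861213e+00, -1.89974619e-02]), 'qvel': array([ 0.00104168, -0.00311004, -0.00122649, -0.00069241, -0.00034824,
       -0.0003871 ]), 'joint_torque': array([ 6.03380577e-04, -5.45611811e+01, -2.74325895e+01,  6.45054085e-02,
        1.87384657e-02, -3.70627936e-05]), 'ee_pos': array([255.65703893, 569.75647342, 221.97466169]), 'orientation': array([-6.57631247e-01, -3.07168203e+00,  2.15895603e-03]), 'ft_force': array([ 0.22534768, -0.08232267, -0.08290883]), 'moment': array([ 0.04539912, -0.00244295, -0.04022916]), 'grasp_force': 0.0, 'width': 87.4458580244485}
```

View pics/scene1.png

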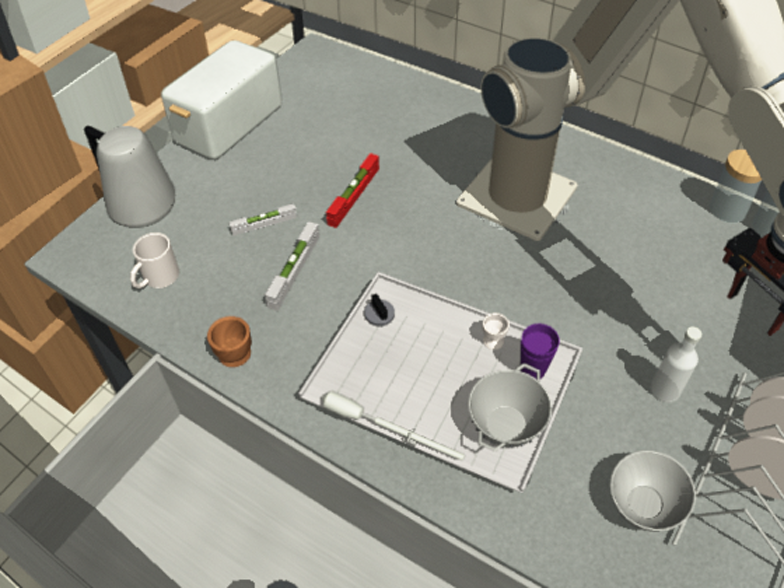

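View pics/top1.png

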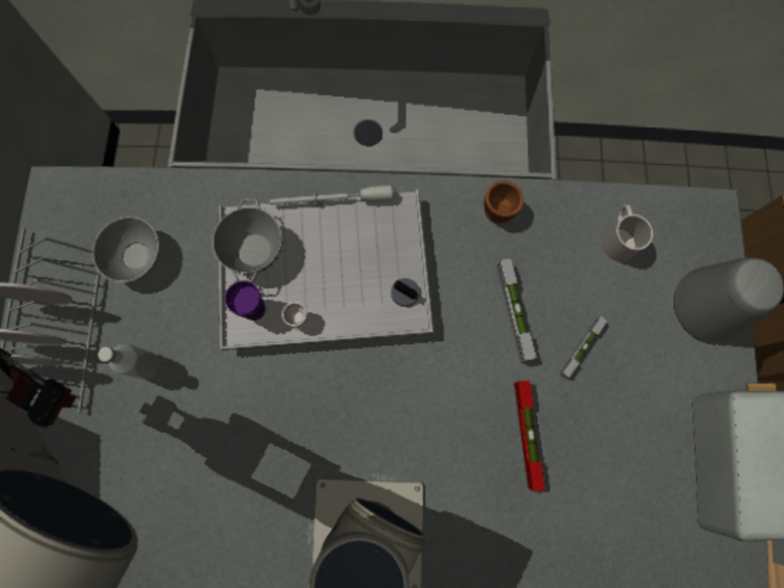

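Scene picture: the large grey level is at about (292,263), with a small grey one at (263,218) and a red one at (353,190). Top picture (1.4x): large grey (517,310), small grey (585,347), red (531,435). The screw bar is at (405,291) and the board spans (220-430, 192-347). I choose the large grey level and will check it in a crop.

```bash
python3 - <<'E'
from h import *
t=np.load('top.npy',allow_pickle=True).item(); s=np.load('scene.npy',allow_pickle=True).item()
p=t['pixels'].astype(int); dep=t['depth']
H=np.zeros(dep.shape+(3,))
T=np.array(t['T'])
K=np.array([[t['fx'],0,t['cx']],[0,t['fy'],t['cy']],[0,0,1.]])
vv,uu=np.mgrid[:420,:560]
q=cv2.undistortPoints(np.stack([uu,vv],-1).reshape(-1,1,2).astype(float),K,np.array([t['k1'],0,0,0,0.]))[:,0]
R=np.c_[q,np.ones(len(q))]*dep.reshape(-1,1)
H=(R@T[:3,:3].T+T[:3,3]).reshape(420,560,3); np.save('H.npy',H)
# level
m=np.zeros((420,560),bool); m[180:262,350:388]=(H[...,2]>12)[180:262,350:388]
P=H[m]; print('level px',m.sum(),'z pct',np.percentile(P[:,2],[5,50,90,98]).round(1))
r=cv2.minAreaRect(P[:,:2].astype(np.float32)); print('rect',r)
top=P[P[:,2]>38]; print('hi rect',cv2.minAreaRect(top[:,:2].astype(np.float32)))
# worktop z
print('worktop',np.median(H[250:280,200:300,2]))
# board plane: fit
b=np.zeros_like(m); b[150:235,205:265]=1
B=H[b]; A=np.c_[B[:,:2],np.ones(len(B))]
for _ in range(4):
    c=np.linalg.lstsq(A,B[:,2],rcond=None)[0]; e=B[:,2]-A@c; k=abs(e)<3; A=A[k];B=B[k]
print('plane',c,len(B))
# screw dark
d=np.zeros_like(m); d[195:222,272:310]=(p.max(-1)<45)[195:222,272:310]
print('bar px',d.sum(),np.argwhere(d).mean(0),'z',np.percentile(H[d][:,2],[10,50,90]))
k=d&(H[...,2]>68); print(k.sum(),cv2.minAreaRect(H[k][:,:2].astype(np.float32)),H[k].mean(0))
save(t,'crop1.png',(265,160,445,360),3)
sc=s['pixels']
E
```

```text
level px 752 z pct [  18.6   42.6   46.9 1213.3]
rect ((353.70220947265625, -224.47927856445312), (172.80963134765625, 444.574462890625), 56.899967193603516)
hi rect ((353.5028076171875, -224.5166015625), (172.2669677734375, 444.60113525390625), 56.79387283325195)
worktop -0.2807027254901868
plane [-2.45651852e-01 -1.29640794e-01  1.91205930e+02] 477
bar px 122 [207.35245902 290.25409836] z [56.6243505  80.59182634 84.13526565]
97 ((360.521728515625, -57.701629638671875), (44.21025466918945, 293.3379211425781), 88.08384704589844) [489.25969245 -61.3636876   92.27035534]
```

View pics/crop1.png

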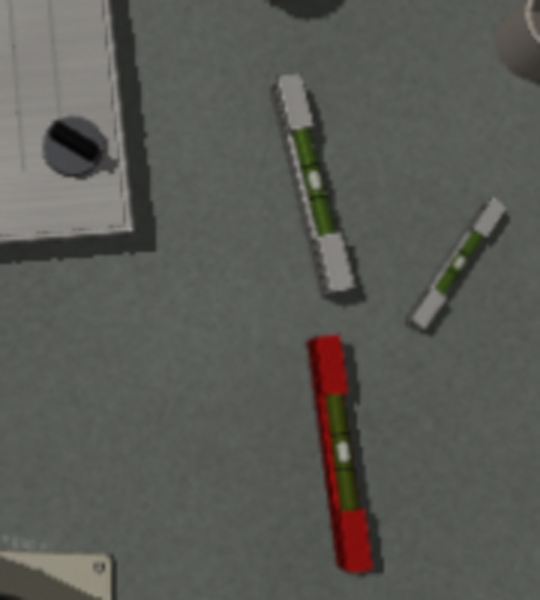

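The crop shows the large grey level's blocks at (295,100) and (337,263), with the bubble at (315,180), so the choice holds. The screw bar is at (73,141). Depth has dropouts (zeros) that spoiled the fits, so I'll redo them without those pixels.

```bash
python3 - <<'E'
from h import *
t=np.load('top.npy',allow_pickle=True).item(); H=np.load('H.npy'); p=t['pixels'].astype(int); ok=t['depth']>0; Z=H[...,2]
def reg(a,b,c,d):
    m=np.zeros((420,560),bool); m[b:d,a:c]=1; return m&ok
def rect(P): r=cv2.minAreaRect(P[:,:2].astype(np.float32)); return [np.round(x,1) for x in r]
m=reg(350,180,388,262)&(Z>12)&(Z<60); print('lvl',m.sum(),np.percentile(Z[m],[5,50,95]),rect(H[m]))
# bright pixels onto z=44 (end tops)
g=np.zeros((420,560),bool); g[180:262,350:388]=1
g&=(p.min(-1)>110)
n,l,st,ce=cv2.connectedComponentsWithStats(g.astype(np.uint8))
for i in range(1,n):
    if st[i,4]>20: print('blob',st[i],ce[i],onplane(t,*ce[i],44).round(1))
B=H[reg(215,150,265,235)]; B=B[(B[:,2]>20)&(B[:,2]<65)];A=np.c_[B[:,:2],np.ones(len(B))]
for _ in range(5):
    c=np.linalg.lstsq(A,B[:,2],rcond=None)[0]; k=abs(B[:,2]-A@c)<3; A=A[k];B=B[k]
print('plane',c,len(B),B[:,2].mean())
# board raised region, edges
b=reg(150,125,312,255)&(Z>25)&(Z<56); P=H[b]; print('board',rect(P),len(P))
d=reg(270,195,312,222)&(p.max(-1)<45)
print('bar',d.sum(),np.percentile(Z[d],[5,25,50,75,95]))
pts=np.array([onplane(t,u,v,81) for v,u in np.argwhere(d)])
k=Z[d]>72; print(k.sum(),rect(pts[k]),pts[k].mean(0),rect(H[d][k]),H[d][k].mean(0))
for th in(40,55,70):
  d2=reg(270,195,312,222)&(p.max(-1)<th); print(th,d2.sum())
s=np.load('scene.npy',allow_pickle=True).item(); ps=s['pixels'].astype(int)
save(s,'crop2.png',(170,140,430,360),3)
E
```

```text
lvl 732 [18.55553335 42.41965928 47.50667861] [array([ 468.6, -300.7]), array([221.7,  26.5]), np.float64(13.5)]
blob [358 185  11  18 130] [362.90769231 193.32307692] [ 549.  -281.6   44. ]
blob [361 205   7  26  31] [364.19354839 216.93548387] [ 476.9 -284.5   44. ]
blob [371 238  11  19 127] [376.37795276 246.96062992] [ 388.7 -319.4   44. ]
plane [-1.96187866e-02 -6.15909509e-03  5.09347122e+01] 3401 39.74339470163505
board [array([542.9, 116.8]), array([320.6, 442.4]), np.float64(6.8)] 12713
bar 123 [51.27181442 70.63921515 80.42607599 82.6102627  85.53763376]
89 [array([492.7, -61.5]), array([47.8, 15.6]), np.float64(60.2)] [492.56729728 -61.96213761  81.        ] [array([493.4, -61.7]), array([47.7, 14.6]), np.float64(59.7)] [492.46057763 -61.9445702   81.42455635]
40 111
55 268
70 331
```

View pics/crop2.png

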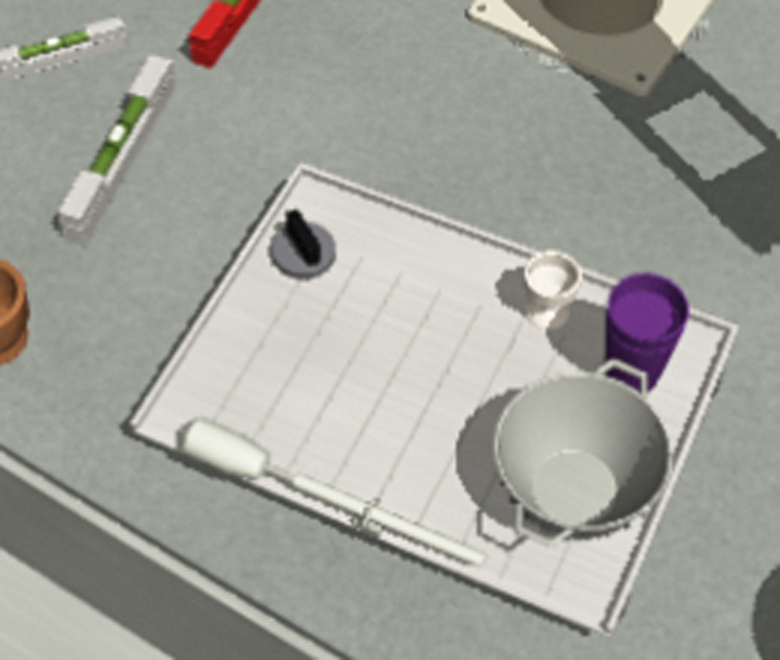

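Crop 2 shows the bar at (303,237) on its disc and a clear strip of board for the level. The numbers agree:
- **Screw:** predicted from the board fit at (493.5,-60.3), measured at (492.6,-61.9).
- **Level:** 221.7 x 26.5 mm, 42-47 high.

Next I'll write a helper that turns a target into row units, and check the obstacles on the way.

```bash
cat >> h.py <<'E'
from scipy.spatial.transform import Rotation as Ro
def down(yaw):  # tool pointing down, closing line (tool y) at yaw deg
    a=np.radians(yaw); y=np.array([np.cos(a),np.sin(a),0]); z=np.array([0,0,-1.]); return Ro.from_matrix(np.c_[np.cross(y,z),y,z])
def pose():
    o=get_obs(); R=Ro.from_rotvec(o['orientation']); return o['ee_pos'],R,np.degrees(np.arctan2(R.as_matrix()[1,1],R.as_matrix()[0,1]))
def rows(P0,R0,pos,yaw0,yaw1,n):
    """pos: function s->xyz with s in 0..1; yaw linear in s"""
    out=[];P,R=np.array(P0),R0
    for i in range(1,n+1):
        s=i/n; Q=np.array(pos(s)); S=down(yaw0+(yaw1-yaw0)*s)
        d=R.inv().apply(Q-P)/50; w=(R.inv()*S).as_rotvec()/.12
        d=d.round(2);w=w.round(2); out.append(np.r_[d,w].tolist()); P=P+R.apply(d*50); R=R*Ro.from_rotvec(w*.12)
    for r in out: print(r)
    print('end',P.round(1))
E
python3 - <<'E'
from h import *
H=np.load('H.npy');t=np.load('top.npy',allow_pickle=True).item();ok=t['depth']>0
for n,(a,b,c,d) in dict(bottle=(68,240,98,272),colander=(152,148,204,198),cups=(160,200,190,230),egg=(200,215,220,235),kettle=(480,180,559,245)).items():
    P=H[b:d,a:c][ok[b:d,a:c]];P=P[P[:,2]>60 if n!='egg' else P[:,2]>70];print(n,P.min(0).round(),P.max(0).round())
P,R,y=pose();print(P,y)
T=np.array([468.7,-300.6]);r0,a0=np.hypot(*P[:2]),np.arctan2(P[1],P[0]);r1,a1=np.hypot(*T),np.arctan2(T[1],T[0])
def f(s):
    r=r0+(r1-r0)*s-100*np.sin(np.pi*s);a=a0+(a1-a0)*s
    return [r*np.cos(a),r*np.sin(a),P[2]+(90-P[2])*max(0,(s-.7)/.3)]
rows(P,R,f,y,-76.6 if abs(-76.6-y)<180 else 103.4,22)
E
```

```text
bottle [293. 460.  65.] [354. 512. 192.]
colander [499. 193.  60.] [649. 335. 115.]
cups [416. 219.  60.] [492. 290. 149.]
egg [405. 136.  70.] [453. 182. 102.]
kettle [ 421. -862.   60.] [ 572. -661.  217.]
[255.65703893 569.75647342 221.97466169] 65.83140018866443
[-0.95, -0.38, 0.0, -0.01, 0.0, 0.94]
[-0.93, -0.35, 0.0, -0.0, 0.0, 0.94]
[-0.92, -0.3, 0.0, -0.0, 0.0, 0.94]
[-0.9, -0.25, 0.0, -0.0, 0.0, 0.95]
[-0.89, -0.2, 0.0, -0.0, 0.0, 0.94]
[-0.87, -0.15, 0.0, -0.0, 0.0, 0.94]
[-0.84, -0.09, 0.0, -0.0, 0.0, 0.94]
[-0.83, -0.03, 0.0, -0.0, 0.0, 0.94]
[-0.81, 0.03, 0.0, -0.0, 0.0, 0.94]
[-0.78, 0.09, 0.0, -0.0, 0.0, 0.95]
[-0.76, 0.16, 0.0, -0.0, 0.0, 0.94]
[-0.73, 0.22, 0.0, 0.0, 0.0, 0.94]
[-0.71, 0.28, 0.0, 0.0, 0.0, 0.94]
[-0.68, 0.34, 0.0, 0.0, 0.0, 0.94]
[-0.67, 0.4, 0.0, 0.0, 0.0, 0.94]
[-0.63, 0.46, 0.24, 0.0, 0.0, 0.95]
[-0.61, 0.51, 0.4, 0.0, 0.0, 0.94]
[-0.6, 0.56, 0.4, 0.0, 0.0, 0.94]
[-0.57, 0.61, 0.4, 0.0, 0.0, 0.94]
[-0.55, 0.65, 0.4, 0.0, 0.0, 0.94]
[-0.53, 0.69, 0.4, 0.0, 0.0, 0.94]
[-0.52, 0.72, 0.4, 0.0, 0.0, 0.95]
end [ 468.9 -300.5   90.2]
```

Call:
step_arm --pt "1 -0.95 -0.38 0 0 0 0.94" --pt "1 -0.93 -0.35 0 0 0 0.94" --pt "1 -0.92 -0.3 0 0 0 0.94" --pt "1 -0.9 -0.25 0 0 0 0.95" --pt "1 -0.89 -0.2 0 0 0 0.94" --pt "1 -0.87 -0.15 0 0 0 0.94" --pt "1 -0.84 -0.09 0 0 0 0.94" --pt "1 -0.83 -0.03 0 0 0 0.94" --pt "1 -0.81 0.03 0 0 0 0.94" --pt "1 -0.78 0.09 0 0 0 0.95" --pt "1 -0.76 0.16 0 0 0 0.94" --pt "1 -0.73 0.22 0 0 0 0.94" --pt "1 -0.71 0.28 0 0 0 0.94" --pt "1 -0.68 0.34 0 0 0 0.94" --pt "1 -0.67 0.4 0 0 0 0.94" --pt "1 -0.63 0.46 0.24 0 0 0.95" --pt "1 -0.61 0.51 0.4 0 0 0.94" --pt "1 -0.6 0.56 0.4 0 0 0.94" --pt "1 -0.57 0.61 0.4 0 0 0.94" --pt "1 -0.55 0.65 0.4 0 0 0.94"

```text
t: 2.6
ee_pos: [489.5, -215.9, 129.8]
orientation: [-3.06, -0.711, 0.0]
ft_force: [0.8, 0.1, 0.4]
width: 87.6
grasp_force: 0.0
```

Call:
step_arm --pt "1 -0.53 0.69 0.4 0 0 0.94" --pt "1 -0.52 0.72 0.4 0 0 0.95" --pt "1 0 0 0 0 0 0" --pt "1 0 0 0 0 0 0"

```text
t: 3.1
ee_pos: [468.9, -299.6, 90.6]
orientation: [-3.119, -0.366, 0.001]
ft_force: [0.0, -0.1, -0.9]
width: 87.9
grasp_force: 0.0
```

```bash
python3 - <<'E'
from h import *
P,R,y=pose();print(P,y,R.as_matrix()[:,2].round(3))
rows(P,R,lambda s:np.array(P)+(np.array([468.7,-300.6,5])-P)*s,y,-76.6,5)
t=vision.get_image('top');save(t,'t2.png',(265,130,445,300),3)
E
```

```text
[ 468.92290735 -299.60903969   90.56744156] -76.60009018511529 [-0.001  0.001 -1.   ]
[-0.0, 0.0, 0.34, -0.01, 0.0, -0.0]
[-0.0, 0.01, 0.34, 0.0, 0.0, -0.0]
[-0.0, 0.0, 0.35, 0.0, 0.0, -0.0]
[-0.01, 0.0, 0.34, 0.0, 0.0, -0.0]
[0.0, 0.01, 0.34, 0.0, 0.0, -0.0]
end [ 468.6 -300.7    5.1]
```

View pics/t2.png

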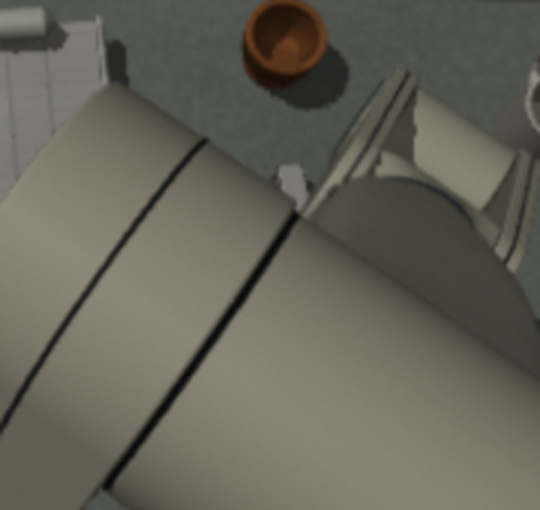

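The picture shows the arm hiding the level, with only its far end visible at (292,185). The pose is right, so I'll descend and close.

Call:
step_arm --pt "1 0 0 0.34 0 0 0" --pt "1 0 0.01 0.34 0 0 0" --pt "1 0 0 0.35 0 0 0" --pt "1 0 0 0.34 0 0 0" --pt "1 0 0.01 0.34 0 0 0" --pt "1 0 0 0 0 0 0" --pt "-1 0 0 0 0 0 0" --pt "-1 0 0 0 0 0 0" --pt "-1 0 0 0 0 0 0" --pt "-1 0 0 0 0 0 0" --pt "-1 0 0 0 0 0 0" --pt "-1 0 0 0 0 0 0"

```text
t: 4.65
ee_pos: [469.4, -301.0, 5.2]
orientation: [3.12, 0.366, 0.0]
ft_force: [0.2, 0.2, -0.3]
width: 31.3
grasp_force: 0.0
```

```bash
python3 - <<'E'
from h import *
P,R,y=pose();o=get_obs();print(P,y,o['width'],o['grasp_force'])
T=np.array([593.5,47.3,110]);Z=lambda s:P[2]+(110-P[2])*min(1,s/.35)
D=T-P
rows(P,R,lambda s:[P[0]+D[0]*s,P[1]+D[1]*max(0,(s-.1)/.9),Z(s)],y,6.8,14)
E
```

```text
[ 469.37751042 -301.01428085    5.24803567] -76.62674419996131 31.278148383763785 0.0
[0.17, 0.04, -0.43, 0.0, -0.0, -0.87]
[0.28, -0.25, -0.43, 0.0, -0.0, -0.86]
[0.4, -0.43, -0.42, 0.0, -0.0, -0.87]
[0.43, -0.38, -0.43, 0.0, -0.0, -0.87]
[0.48, -0.33, -0.39, 0.0, -0.0, -0.86]
[0.51, -0.28, 0.0, 0.0, -0.0, -0.87]
[0.53, -0.23, 0.0, 0.0, -0.0, -0.87]
[0.56, -0.17, 0.0, 0.0, -0.0, -0.86]
[0.57, -0.11, 0.0, 0.0, 0.0, -0.87]
[0.58, -0.06, 0.0, 0.0, 0.0, -0.87]
[0.58, 0.01, 0.0, 0.0, 0.0, -0.86]
[0.57, 0.07, 0.0, 0.0, 0.0, -0.87]
[0.57, 0.12, 0.0, 0.0, 0.0, -0.87]
[0.55, 0.19, 0.0, 0.0, 0.0, -0.86]
end [593.5  47.4 110.2]
```

Call:
step_arm --pt "-1 0 0 0 0 0 0" --pt "-1 0 0 0 0 0 0"

```text
t: 4.9
ee_pos: [469.0, -300.6, 5.2]
orientation: [-3.119, -0.366, 0.001]
ft_force: [-0.7, 2.4, 3.0]
width: 23.8
grasp_force: 30.0
```

Call:
step_arm --pt "-1 0 0 -0.2 0 0 0" --pt "-1 0 0 -0.2 0 0 0"

```text
t: 5.15
ee_pos: [469.4, -301.2, 25.7]
orientation: [3.12, 0.366, 0.0]
ft_force: [0.8, -0.4, -2.0]
width: 23.6
grasp_force: 30.0
```

Held, at 24 mm wide. Next is the swing to above the board.

Call:
step_arm --pt "-1 0.17 0.04 -0.43 0 0 -0.87" --pt "-1 0.28 -0.25 -0.43 0 0 -0.86" --pt "-1 0.4 -0.43 -0.42 0 0 -0.87" --pt "-1 0.43 -0.38 -0.43 0 0 -0.87" --pt "-1 0.48 -0.33 0 0 0 -0.86" --pt "-1 0.51 -0.28 0 0 0 -0.87" --pt "-1 0.53 -0.23 0 0 0 -0.87" --pt "-1 0.56 -0.17 0 0 0 -0.86" --pt "-1 0.57 -0.11 0 0 0 -0.87" --pt "-1 0.58 -0.06 0 0 0 -0.87" --pt "-1 0.58 0.01 0 0 0 -0.86" --pt "-1 0.57 0.07 0 0 0 -0.87" --pt "-1 0.57 0.12 0 0 0 -0.87" --pt "-1 0.55 0.19 0 0 0 -0.86" --pt "-1 0 0 0 0 0 0" --pt "-1 0 0 0 0 0 0"

```text
t: 7.15
ee_pos: [593.1, 46.9, 110.9]
orientation: [2.088, 2.348, -0.001]
ft_force: [-0.2, 0.1, -2.3]
width: 23.9
grasp_force: 30.0
```

```bash
python3 - <<'E'
from h import *
P,R,y=pose();o=get_obs();print(P,y,o['width'],o['ft_force'])
c=[-1.96187866e-02,-6.15909509e-03,5.09347122e+01];z=c[0]*593.5+c[1]*47.3+c[2];print('board z',z)
rows(P,R,lambda s:np.array(P)+(np.array([593.5,47.3,z+10])-P)*s,y,6.8,4)
s=vision.get_image('scene');save(s,'s3.png',(150,130,420,360),2.6)
E
```

```text
[593.14665392  46.89318571 110.89281729] 6.71011312312848 23.91745971663394 [-0.17284431  0.05467928 -2.34072093]
board z 38.999637155143
[0.0, 0.0, 0.31, -0.0, 0.0, -0.0]
[0.0, 0.0, 0.31, -0.0, 0.0, -0.01]
[0.01, 0.01, 0.31, -0.0, 0.0, 0.0]
[-0.0, -0.0, 0.31, -0.0, 0.0, -0.0]
end [593.6  47.4  48.9]
```

View pics/s3.png

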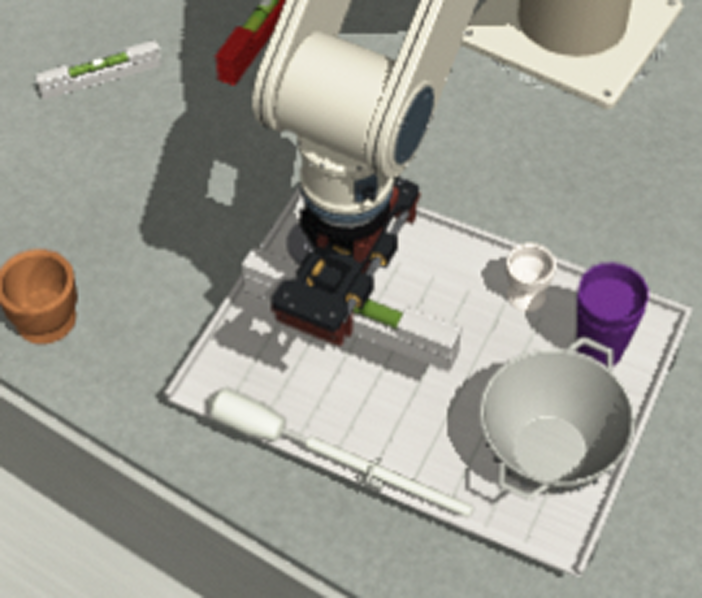

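The level is held over the board, parallel to its long side, from (250,270) to (455,345), and the space below it is free. Lowering now.

Call:
step_arm --pt "-1 0 0 0.31 0 0 0" --pt "-1 0 0 0.31 0 0 0" --pt "-1 0 0 0.31 0 0 0" --pt "-1 0 0 0.31 0 0 0" --pt "-1 0 0 0.04 0 0 0" --pt "-1 0 0 0.02 0 0 0" --pt "-1 0 0 0 0 0 0"

```text
t: 8.07
ee_pos: [593.9, 47.4, 46.1]
orientation: [2.086, 2.348, 0.001]
ft_force: [0.4, -0.1, -2.4]
width: 23.8
grasp_force: 30.0
```

Call:
step_arm --pt "-1 0 0 0.02 0 0 0" --pt "-1 0 0 0.02 0 0 0" --pt "-1 0 0 0 0 0 0"

```text
t: 8.45
ee_pos: [593.9, 47.4, 44.2]
orientation: [2.086, 2.348, 0.001]
ft_force: [-0.8, 0.8, 1.9]
width: 23.5
grasp_force: 30.0
```

Call:
step_arm --pt "-1 0 0 0.01 0 0 0" --pt "-0.2 0 0 0 0 0 0" --pt "0.3 0 0 0 0 0 0" --pt "0.3 0 0 0 0 0 0" --pt "0.3 0 0 0 0 0 0" --pt "0.3 0 0 -0.3 0 0 0" --pt "0.3 0 0 -0.5 0 0 0" --pt "0.3 0 0 -0.7 0 0 0" --pt "0.3 0 0 -0.5 0 0 0" --pt "0.3 0 0 0 0 0 0"

```text
t: 9.7
ee_pos: [595.2, 47.4, 146.1]
orientation: [2.084, 2.346, 0.006]
ft_force: [-0.1, -0.7, 0.3]
width: 56.9
grasp_force: 0.0
```

```bash
python3 - <<'E'
from h import *
P,R,y=pose();print(P,y)
# bar axis 60deg -> closing -30
T=np.array([493.0,-61.2,110])
rows(P,R,lambda s:np.array(P)+(T-P)*s,y,-30,6)
E
```

```text
[595.16791153  47.44921531 146.08563476] 6.772665067812603
[-0.32, -0.38, 0.12, 0.04, 0.0, 0.89]
[-0.36, -0.35, 0.12, 0.0, 0.0, 0.89]
[-0.39, -0.3, 0.12, 0.0, -0.0, 0.89]
[-0.42, -0.26, 0.12, 0.0, -0.0, 0.9]
[-0.45, -0.22, 0.12, 0.0, -0.0, 0.89]
[-0.47, -0.16, 0.12, 0.0, -0.0, 0.89]
end [493.  -61.1 110. ]
```

Call:
step_arm --pt "0.3 -0.32 -0.38 0.12 0.04 0 0.89" --pt "0.3 -0.36 -0.35 0.12 0 0 0.89" --pt "0.3 -0.39 -0.3 0.12 0 0 0.89" --pt "0.3 -0.42 -0.26 0.12 0 0 0.9" --pt "0.3 -0.45 -0.22 0.12 0 0 0.89" --pt "0.3 -0.47 -0.16 0.12 0 0 0.89" --pt "0.3 0 0 0 0 0 0" --pt "0.3 0 0 0 0 0 0"

```text
t: 10.7
ee_pos: [491.6, -61.1, 107.5]
orientation: [-2.718, -1.571, 0.006]
ft_force: [0.2, 1.4, -0.2]
width: 57.1
grasp_force: 0.0
```

```bash
python3 - <<'E'
from h import *
P,R,y=pose();print(P,y)
s=vision.get_image('scene');save(s,'s4.png',(190,180,390,340),4)
c=[-1.96187866e-02,-6.15909509e-03,5.09347122e+01];z=c[0]*493+c[1]*-61+c[2];print('board z',z)
rows(P,R,lambda s:np.array(P)+(np.array([493,-61.2,z+18])-P)*s,y,-30,4)
E
```

```text
[491.60443526 -61.05209607 107.51984068] -29.937726597050414
board z 41.63835520669
[0.0, 0.01, 0.24, -0.03, 0.02, 0.0]
[0.01, 0.0, 0.24, -0.0, 0.0, 0.0]
[-0.0, 0.01, 0.24, -0.0, 0.0, 0.01]
[0.0, 0.01, 0.24, -0.0, 0.0, -0.0]
end [493.1 -61.4  59.5]
```

View pics/s4.png

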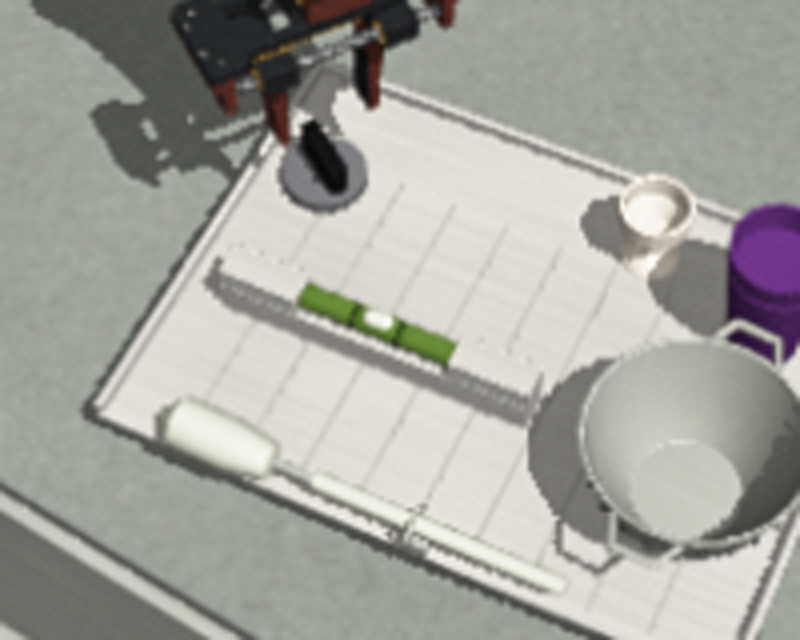

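The level stands on the board with the bubble near centre at (378,320); its lines are at (352,315) and (400,328). The bar at (323,160) is unmoved. I'll go down and grip it.

Call:
step_arm --pt "0.3 0 0.01 0.24 -0.03 0.02 0" --pt "0.3 0.01 0 0.24 0 0 0" --pt "0.3 0 0.01 0.24 0 0 0" --pt "0.3 0 0.01 0.24 0 0 0" --pt "0.3 0 0 0 0 0 0" --pt "-1 0 0 0 0 0 0" --pt "-1 0 0 0 0 0 0" --pt "-1 0 0 0 0 0 0" --pt "-1 0 0 0 0 0 0" --pt "-1 0 0 0 0 0 0" --pt "-1 0 0 0 0 0 0" --pt "-1 0 0 0 0 0 0"

```text
t: 12.25
ee_pos: [493.2, -61.8, 59.8]
orientation: [2.721, 1.57, 0.001]
ft_force: [2.2, -2.7, 0.4]
width: 14.1
grasp_force: 30.0
```

Gripped at 14 mm. Pressing down now.

Call:
step_arm --pt "-1 0 0 0.04 0 0 0" --pt "-1 0 0 0.04 0 0 0" --pt "-1 0 0 0.02 0 0 0" --pt "-1 0 0 0 0 0 0"

```text
t: 12.75
ee_pos: [493.4, -62.0, 55.1]
orientation: [2.72, 1.57, 0.001]
ft_force: [1.7, -5.1, 6.8]
width: 14.1
grasp_force: 30.0
```

Call:
step_arm --pt "-1 0 0 0.02 0 0 0" --pt "-1 0 0 0 0 0 0"

```text
t: 13.0
ee_pos: [493.4, -62.0, 54.2]
orientation: [2.72, 1.57, 0.001]
ft_force: [1.8, -5.6, 7.7]
width: 14.0
grasp_force: 30.1
```

Call:
step_arm --pt "-1 0 0 0.02 0 0 0" --pt "-1 0 0 0 0 0 0"

```text
t: 13.25
ee_pos: [493.4, -62.0, 53.2]
orientation: [2.72, 1.57, 0.001]
ft_force: [1.2, -5.4, 10.5]
width: 14.1
grasp_force: 30.1
```

Call:
step_arm --pt "-1 0 0 0.01 0 0 0" --pt "-1 0 0 0 0 0 0"

```text
t: 13.5
ee_pos: [493.4, -62.1, 52.8]
orientation: [2.72, 1.57, 0.001]
ft_force: [0.5, -5.0, 9.6]
width: 13.9
grasp_force: 30.1
```

Call:
step_arm --pt "-1 0 0 0.02 0 0 0" --pt "-1 0 0 0 0 0 0"

```text
t: 13.75
ee_pos: [493.6, -62.1, 52.0]
orientation: [2.72, 1.57, 0.001]
ft_force: [0.1, -5.2, 12.7]
width: 13.6
grasp_force: 30.1
```

Call:
step_arm --pt "-1 0 0 0.02 0 0 0" --pt "-1 0 0 0 0 0 0"

```text
t: 14.0
ee_pos: [493.8, -62.2, 51.3]
orientation: [2.72, 1.57, 0.002]
ft_force: [0.4, -6.0, 16.1]
width: 13.8
grasp_force: 30.1
```

Home at about 16 N. I'll turn clockwise 0.36 rad, letting the hand rise with the screw.

Call:
step_arm --pt "-1 0 0 -0.009 0 0 0.5" --pt "-1 0 0 -0.009 0 0 0.5" --pt "-1 0 0 -0.009 0 0 0.5" --pt "-1 0 0 -0.009 0 0 0.5" --pt "-1 0 0 -0.009 0 0 0.5" --pt "-1 0 0 -0.009 0 0 0.5" --pt "-1 0 0 0 0 0 0"

```text
t: 14.88
ee_pos: [493.0, -61.5, 53.8]
orientation: [2.958, 1.058, 0.001]
ft_force: [-0.4, -0.1, 15.9]
width: 14.0
grasp_force: 30.1
```

Call:
step_arm --pt "-1 0 0 0 0 0 0" --pt "-1 0 0 0 0 0 0" --pt "-1 0 0 0 0 0 0" --pt "-1 0 0 0 0 0 0" --pt "-1 0 0 0 0 0 0" --pt "-1 0 0 0 0 0 0" --pt "-1 0 0 0 0 0 0" --pt "-1 0 0 0 0 0 0" --pt "-1 0 0 0 0 0 0" --pt "-1 0 0 0 0 0 0" --pt "-1 0 0 0 0 0 0" --pt "-1 0 0 0 0 0 0" --pt "-1 0 0 0 0 0 0" --pt "-1 0 0 0 0 0 0"

```text
t: 16.62
ee_pos: [493.0, -61.5, 53.8]
orientation: [2.958, 1.059, 0.001]
ft_force: [-1.1, -1.1, 15.2]
width: 13.9
grasp_force: 30.1
```

```bash
cat > bub.py <<'E'
from h import *
import sys
s=vision.get_image('scene');p=s['pixels'].astype(int)
r=np.zeros((420,560),np.uint8);sub=p[240:285,250:315]
g=((sub[...,1]-sub[...,2])>40)
n,l,st,ce=cv2.connectedComponentsWithStats(cv2.morphologyEx(g.astype(np.uint8),cv2.MORPH_CLOSE,np.ones((9,9))))
i=1+np.argmax(st[1:,4]); hull=(l==i)
v,u=np.argwhere(hull).T
X=np.array([onplane(s,a+250,b+240,38+40)[:2] for a,b in zip(u,v)])
ax=np.array([-np.sin(np.radians(6.8)),np.cos(np.radians(6.8))]); q=X@ax
qc=X@np.array([ax[1],-ax[0]]); mid=abs(qc-np.median(qc))<4
col=sub[v,u]; 
w=mid&(col[:,2]>130)&(col[:,0]>130)
lo,hi=q[mid].min(),q[mid].max()
print('vial span',hi-lo,'bubble ctr rel vial mid (+ = +y end)',q[w].mean()-(lo+hi)/2,'len',np.ptp(q[w]),w.sum())
b=np.arange(lo,hi,2.5)
print([(int(x-(lo+hi)/2),int(col[mid&(q>=x)&(q<x+2.5)].sum(1).mean())) for x in b if (mid&(q>=x)&(q<x+2.5)).any()])
print(get_obs()['ft_force'].round(1),pose()[0].round(1),pose()[2])
if len(sys.argv)>1: save(s,sys.argv[1],(190,180,390,340),4)
E
python3 bub.py s5.png
```

```text
vial span 105.4946328596276 bubble ctr rel vial mid (+ = +y end) 15.360580915230369 len 14.129580386257517 12
[(-52, 378), (-50, 286), (-47, 283), (-45, 288), (-42, 290), (-40, 296), (-37, 290), (-35, 294), (-32, 295), (-30, 290), (-27, 293), (-25, 297), (-22, 291), (-20, 289), (-17, 212), (-15, 193), (-12, 244), (-10, 283), (-7, 292), (-5, 295), (-2, 285), (0, 289), (2, 328), (4, 323), (7, 493), (9, 654), (12, 577), (14, 567), (17, 523), (19, 595), (22, 450), (24, 295), (27, 283), (29, 296), (32, 286), (34, 292), (37, 292), (39, 288), (42, 292), (44, 286), (47, 286), (49, 289), (52, 324)]
[-0.7  0.7 15. ] [493.  -61.4  53.8] -50.614657547364686
```

View pics/s5.png

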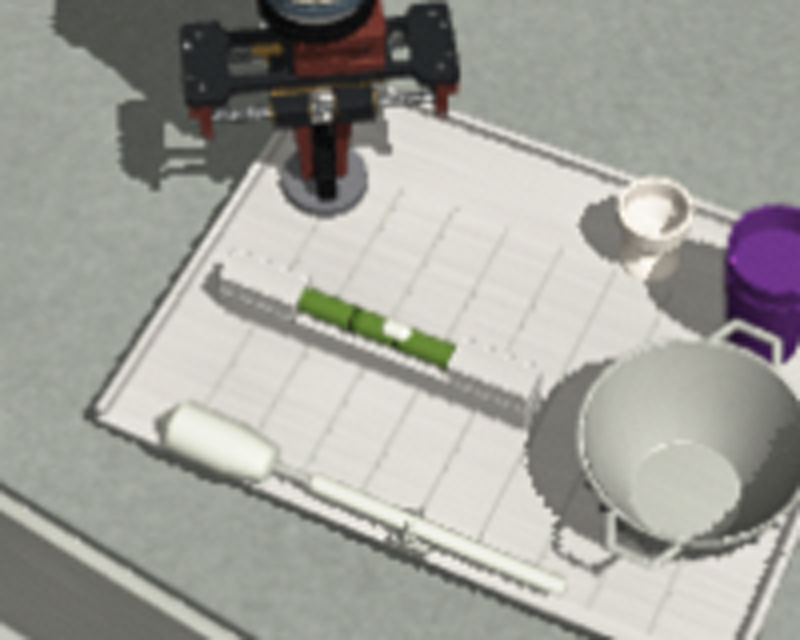

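The bubble is at (397,331), about +14.5 mm toward +y, with the bar gripped and turned. It needs roughly 0.8 rad more clockwise at 18 mm/rad. I'll do 0.72 and measure.

Call:
step_arm --pt "-1 0 0 -0.009 0 0 0.5" --pt "-1 0 0 -0.009 0 0 0.5" --pt "-1 0 0 -0.009 0 0 0.5" --pt "-1 0 0 -0.009 0 0 0.5" --pt "-1 0 0 -0.009 0 0 0.5" --pt "-1 0 0 -0.009 0 0 0.5" --pt "-1 0 0 0 0 0 0"

```text
t: 17.55
ee_pos: [492.5, -60.4, 56.4]
orientation: [-3.099, -0.51, 0.001]
ft_force: [-0.2, 6.8, 15.0]
width: 13.9
grasp_force: 30.0
```

Call:
step_arm --pt "-1 0 0 -0.009 0 0 0.5" --pt "-1 0 0 -0.009 0 0 0.5" --pt "-1 0 0 -0.009 0 0 0.5" --pt "-1 0 0 -0.009 0 0 0.5" --pt "-1 0 0 -0.009 0 0 0.5" --pt "-1 0 0 -0.009 0 0 0.5" --pt "-1 0 0 0 0 0 0" --pt "-1 0 0 0 0 0 0" --pt "-1 0 0 0 0 0 0" --pt "-1 0 0 0 0 0 0" --pt "-1 0 0 0 0 0 0" --pt "-1 0 0 0 0 0 0" --pt "-1 0 0 0 0 0 0" --pt "-1 0 0 0 0 0 0" --pt "-1 0 0 0 0 0 0" --pt "-1 0 0 0 0 0 0" --pt "-1 0 0 0 0 0 0" --pt "-1 0 0 0 0 0 0" --pt "-1 0 0 0 0 0 0" --pt "-1 0 0 0 0 0 0"

```text
t: 20.05
ee_pos: [492.3, -59.3, 58.9]
orientation: [-3.138, 0.052, 0.002]
ft_force: [-0.2, 14.8, 15.7]
width: 14.0
grasp_force: 30.0
```

```bash
python3 bub.py
```

```text
vial span 106.92948047639733 bubble ctr rel vial mid (+ = +y end) -0.277540221193167 len 64.77143086611488 14
[(-53, 425), (-50, 289), (-48, 286), (-45, 292), (-43, 293), (-40, 288), (-38, 291), (-35, 297), (-33, 289), (-30, 295), (-28, 295), (-25, 289), (-23, 297), (-20, 289), (-18, 223), (-15, 183), (-13, 231), (-10, 275), (-8, 400), (-5, 364), (-3, 537), (0, 619), (1, 682), (4, 543), (6, 619), (9, 514), (11, 324), (14, 232), (16, 188), (19, 232), (21, 289), (24, 286), (26, 293), (29, 300), (31, 290), (34, 296), (36, 286), (39, 292), (41, 298), (44, 296), (46, 290), (49, 294), (51, 306)]
[-1.1 15.1 15.2] [492.4 -59.3  58.9] -91.91505316206658
```

The bubble is about +1.5 mm off the lines' midpoint. I'll turn 0.08 rad more and relieve the side force.

Call:
step_arm --pt "-1 0 -0.02 -0.006 0 0 0.33" --pt "-1 0 -0.02 -0.004 0 0 0.33" --pt "-1 0 0 0 0 0 0" --pt "-1 0 0 0 0 0 0" --pt "-1 0 0 0 0 0 0" --pt "-1 0 0 0 0 0 0" --pt "-1 0 0 0 0 0 0" --pt "-1 0 0 0 0 0 0" --pt "-1 0 0 0 0 0 0" --pt "-1 0 0 0 0 0 0" --pt "-1 0 0 0 0 0 0" --pt "-1 0 0 0 0 0 0" --pt "-1 0 0 0 0 0 0" --pt "-1 0 0 0 0 0 0" --pt "-1 0 0 0 0 0 0" --pt "-1 0 0 0 0 0 0" --pt "-1 0 0 0 0 0 0" --pt "-1 0 0 0 0 0 0" --pt "-1 0 0 0 0 0 0" --pt "-1 0 0 0 0 0 0"

```text
t: 22.6
ee_pos: [492.5, -58.7, 59.5]
orientation: [-3.136, 0.175, 0.001]
ft_force: [-2.1, 4.8, 16.1]
width: 13.7
grasp_force: 30.0
```

```bash
python3 bub.py s6.png
```

```text
vial span 106.92948047639733 bubble ctr rel vial mid (+ = +y end) -1.0641399186309641 len 63.43849575891038 13
[(-53, 423), (-50, 292), (-48, 285), (-45, 290), (-43, 293), (-40, 289), (-38, 289), (-35, 294), (-33, 286), (-30, 293), (-28, 296), (-25, 290), (-23, 292), (-20, 289), (-18, 234), (-15, 197), (-13, 228), (-10, 290), (-8, 300), (-5, 417), (-3, 535), (0, 613), (1, 679), (4, 526), (6, 551), (9, 400), (11, 287), (14, 232), (16, 189), (19, 232), (21, 284), (24, 287), (26, 293), (29, 295), (31, 288), (34, 293), (36, 287), (39, 291), (41, 294), (44, 301), (46, 287), (49, 291), (51, 300)]
[-2.8  5.8 15.3] [492.5 -58.7  59.5] -96.39692184101264
```

View pics/s6.png

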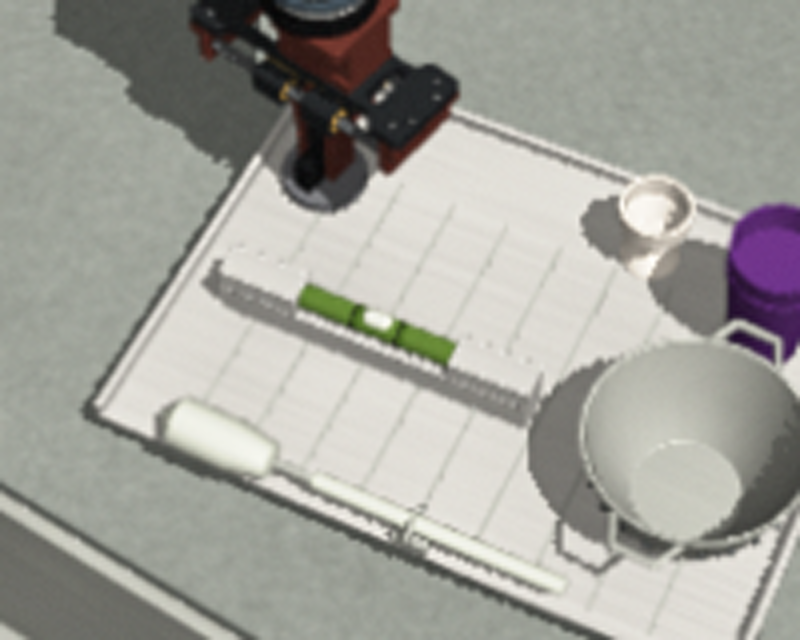

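The bubble is centred at (377,320) between its lines, and everything else is where it was. One slightly firmer press will confirm the board is home: the bubble should not move.

Call:
step_arm --pt "-1 0 0 0.02 0 0 0" --pt "-1 0 0 0 0 0 0" --pt "-1 0 0 0 0 0 0" --pt "-1 0 0 0 0 0 0" --pt "-1 0 0 0 0 0 0" --pt "-1 0 0 0 0 0 0" --pt "-1 0 0 0 0 0 0" --pt "-1 0 0 0 0 0 0" --pt "-1 0 0 0 0 0 0" --pt "-1 0 0 0 0 0 0" --pt "-1 0 0 0 0 0 0" --pt "-1 0 0 0 0 0 0" --pt "-1 0 0 0 0 0 0" --pt "-1 0 0 0 0 0 0" --pt "-1 0 0 0 0 0 0" --pt "-1 0 0 0 0 0 0"

```text
t: 24.65
ee_pos: [492.7, -58.7, 58.8]
orientation: [-3.136, 0.175, 0.001]
ft_force: [-2.0, 5.2, 18.9]
width: 13.9
grasp_force: 30.0
```

```bash
python3 bub.py
```

```text
vial span 105.4946328596276 bubble ctr rel vial mid (+ = +y end) 3.0963590486531594 len 17.861691085086363 13
[(-52, 326), (-50, 288), (-47, 277), (-45, 292), (-42, 296), (-40, 291), (-37, 292), (-35, 287), (-32, 292), (-30, 298), (-27, 297), (-25, 285), (-22, 295), (-20, 285), (-17, 202), (-15, 211), (-12, 249), (-10, 292), (-7, 467), (-5, 466), (-2, 571), (0, 529), (2, 613), (4, 634), (7, 547), (9, 415), (12, 306), (14, 192), (17, 204), (19, 260), (22, 286), (24, 294), (27, 285), (29, 292), (32, 295), (34, 300), (37, 290), (39, 293), (42, 286), (44, 294), (47, 292), (49, 288), (52, 338)]
[-3.3  5.3 19.3] [492.7 -58.7  58.8] -96.39418887158628
```

```bash
python3 -c "from workcell import ctrl; print(ctrl.close_job())"
```

```text
the job is handed in; nothing more can be done
None
```

I handed the job in at about 25 s: the level stands on the board parallel to its long side, the screw is still gripped, the board is pressed home at about 19 N, and the bubble is within about 1.5 mm of centre (±6 mm allowed); no verdict came back.

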